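# Clamp a glass block in the engraving jig

## Robot

A 6-joint arm with a two-finger parallel gripper is mounted at the origin on the work surface. World frame = base frame: x ahead of the robot, y to its left, z up, the work surface at z = 0. Lengths are in m, angles in degrees, forces in N, time in s.
With the tool pointing down it reaches from about 0.275 to 0.75 m from the base axis. Payload 10.2 kg.
Tool frame: the origin (TCP) lies midway between the tips of the shut fingers; the grasp point (between the pads) lies 19 mm behind it; z points along the fingers, y is the direction in which the jaws open and shut (so a half turn about z gives the same grasp; the last joint's range is limited). The gripper opens to 85 mm and grips with 20 to 120 N. Pads are 22 mm wide; open, the fingers measure 114 mm over their backs; the gripper's body (76 mm by 85 mm) begins 54 mm behind the grasp point. The pads swing forward as they close: fully open they stand 13 mm farther back than shut.
Start: joints at [56.7, 17.928, 85.812, -0, 76.261, -12.8], TCP at [0.184, 0.492, 0.231] pointing down, gripper open.
Joint ranges: [-168.41, 168.41], [-55.51, 124.54], [10.69, 146.95], [-70.63, 250.63], [1, 178], [-165.06, 165.06]. Speed limits (degrees/s): [136.94, 136.94, 172.46, 180, 180, 180].

## Interface

Orientations are given as a 3x3 rotation matrix whose columns are the frame's x, y, z axes.
In Python, from workcell import sensors, cams, order gives the robot as it stands.
- The arm moves only by the tool step_arm, never from a script. Its argument "increments" is a list of rows, each a list of 3 entries, a list of its own where there are three numbers: the turn, a rotation vector about the world's x, y, z in degrees, then the shift along the world's x, y, z in mm, then the finger opening in mm, from 0 to 85.4. A call has 1 to 5 rows; each row shifts and turns the commanded pose from where the row before left it; what a row does not reach is not made up. A row lasts 1/12 s, in which the tool goes at most 41.7 mm and 7.16 degrees, less where a joint would pass 70% of its speed; a pose out of reach is approached as far as the arm can. A call with a gripper value outside its range is refused whole. The fingers move at their own pace and stop on an object; "squeeze" is the grip in N (left out, the last holds). Time passes only in rows, so rows that do not move let the fingers close. It gives the time, the measured TCP pose, the force and the opening at its end, in the units of the state.
- sensors.state(): the state, without advancing time (a new reading comes with each control period).
- cams.read_camera(name): name is "scene" or "top"; returns a dict with "frame" (400x640x3 uint8, blue, green, red), "K" (3x3 intrinsics, pixels), "world_from_camera" (4x4, takes a point from camera to world coordinates). Camera axes: x right, y up, looking along -z (the intrinsics and any distortion apply to the point x, -y, -z); pixel columns grow to the right and rows downward; lengths in m; the calibration is good to about 2 mm. A picture is of the moment at which its call begins. There is no depth.
- order.finish_job(): hands the job in, once; it reports no verdict.
The state is a dict: "clock": time; "joint_positions": joint angles; "dq": joint speeds; "joint_torque": joint torques, N m; "ee_pos": TCP position; "ee_rot": TCP orientation; "wrist_force": force on the tool from outside, world axes, zero at the start; "moment": the same for the moment, N m; "finger_gap": opening from 0.0 (shut) to 1.0 (fully open).
Only numpy, scipy, OpenCV 4.12 (cv2) and the standard library are available. Lean on these libraries where they do the work, as an engineer would, in place of code of your own. Each camera call takes 0.05 s, during which the arm holds its last target. There are 200 camera calls.

## Task

Slide the glass block that lies in the channel of the wooden engraving jig gently along until it has pushed in the small spring tip of the end stop and sits hard home, then swing the cam lever round until it snaps past centre and clamps the block against the fence. Do not press hard on the glass, do not ram the lever, and leave everything else on the bench where it is.

Things in the scene. Friction and masses are not known exactly. Their poses are not given: they have to be found in the camera images.
- jig: Plywood board fixed to the bench, 18 mm thick, reaching in its own frame from x -120 to +100 and y -140 to +170 mm. Origin on the underside, z up. A channel runs along x, open at its -x end (robot side); on its -y side a fence 20 mm high (face at y -60 mm, x -90 to +80), on its +y side the clamp jaw (face at y -6 mm when open). Jaw guide and cam: x 2 to 58, y 10 to 81 mm, up to 50 mm above the bench.
- stop: End stop: bracket 14 x 50 x 24 mm at the channel's +x end (x 71, y -35, z 18 mm in the jig's frame = its origin) and the screw in it, pointing to -x along the channel. How far the screw sticks out is set anew each time, not measured: its tip meets the block with the block's centre anywhere from x 16 to 30 mm in the jig's frame. The tip yields 1.5 mm at 0.5 N, then is hard: that is home.
- glass_center (a point): Centre of the loose pale glass block lying flat in the channel, 60 mm along x, 50 mm along y, 25 mm high, 0.17 to 0.25 kg, its x roughly along the jig's. It starts 16 mm or more short of the stop's tip, its centre at x -35 to 0 mm in the jig's frame, with up to 4 mm of side play. It slides at 1 to 3 N. Creep up on the hard stop: more than 20 N from the robot chips the glass.
- glass: The same glass block in the jig's channel; origin at the centre of its underside, z up.
- jaw: Steel jaw of the clamp, 40 x 12 x 20 mm with a slanted lead-in at its -x end, origin at its centre, x 30 mm in the jig's frame. With the lever open its face is 54 mm from the fence. The lever drives it about 7.5 mm towards the fence and it presses the block there through a spring, taking up the side play by itself.
- pivot (a point): Point on the vertical axis of the cam lever: (30, 55, 46) mm in the jig's frame. The lever's flat bar, 14 mm wide, is 36 to 44 mm above the bench.
- lever (a joint): Lever angle, rad. 0: open, along the jig's +y; grows counter-clockwise from above, towards the jig's -x. Starts at 0. A spring resists, most near 0.8 rad (about 10 N at the knob), then less up to the centre at 1.5; past it the lever snaps on by itself to its stop at 1.7 and stays. Let go earlier it springs back. Over 22 N from the robot bends it.
- lever_knob (a point): Centre (half-way up) of the upright round black knob at the lever's end: 18 mm in diameter, 36 to 76 mm above the bench, its axis 95 mm from the pivot. The space round its whole swing is free, but for the board below and the lever bar on its pivot side.
- brush: Bystander, to be left alone: flat brush 170 mm long, beside the board
- tape: Bystander, to be left alone: roll of blue tape, 110 mm across, 24 mm high
- spanner: Bystander, to be left alone: open spanner 110 mm long, beside the board
- burr_a: Bystander, to be left alone: small engraving bit 57 mm long with a pointed stone, on the board behind the fence
- burr_b: Bystander, to be left alone: small engraving bit 48 mm long with a flat stone, on the board behind the fence
- glass_disc: Bystander, to be left alone: glass disc 72 mm across, 16 mm high
- bit_cup: Bystander, to be left alone: metal cup 70 mm across, 75 mm high
- spare_block: Bystander, to be left alone: second glass block 60 x 50 x 25 mm, beside the board, not the one in the channel
Not all that is in view belongs to the job. Leave any red look-alike of the glass alone.

How it is judged (in metres and radians):
On the way, in this order (a step that is already met when the one before it is completed fails the run):
1. the block is home, pressing in the spring tip of the end stop (over 0.3 N), while the lever is still open (contact force between glass and stop above 0.3 N and value of joint lever below 0.5 rad), for 0.2 s.
2. the lever has snapped past centre (value of joint lever above 1.6 rad), for 0.2 s.
At the end, for the whole second after the job is handed in: The glass block lies flat on the board, home with the end stop's spring tip still pressed in (over 0.3 N), against the fence (within 1.5 mm, square within 0.03 rad), at rest, pressed by the jaw with more than 5 N, and the lever rests past centre (above 1.6 rad) (contact force between glass and stop above 0.3 N and y of glass_center in the frame of jig below -0.0335 m and z of glass_center in the frame of jig below 0.033 m and angle between the x axis of glass and the x axis of jig, either way round below 0.03 rad and value of joint lever above 1.6 rad and contact force between jaw and glass above 5 N and linear speed of glass below 0.01 m/s); the robot touches nothing.
It fails at once if the robot presses on the glass block with more than 20 N (contact force between any of the fingers, the arm and glass above 20 N).
It fails at once if the robot presses on the lever with more than 22 N (contact force between any of the fingers, the arm and lever above 22 N).
It fails at once if something else on the bench is moved by more than 15 mm (distance of any of brush, tape, spanner, burr_a, burr_b, glass_disc, bit_cup, spare_block from where it was at the start of the episode above 0.015 m).
It also fails if it takes over 70 s, if anything falls off the work surface, if the arm or the gripper's body presses on something with over 40 N, if the wrist force passes 120 N, or if a joint passes its speed limit or range.

## Working session

There is one attempt and no reset: what is moved stays moved. The work goes in short steps, Python scripts to look and compute and a tool call to move; the robot and the scene stay as the last step left them, time stands still between calls to the robot, and variables do not carry over. Pictures are saved under pics/ and viewed, about 8 in all and at most 12, crops included, and the job is handed in when it is done.

Besides the shell and the picture viewer there is one more tool, called after "Call:" as name([rows], argument=value, ...), one row to a line, values as JSON. step_arm: Moves the arm, as the interface text tells. Its arguments: {"type":"object","properties":{"increments":{"type":"array","items":{"type":"array"}},"squeeze":{"type":"number"}},"required":["increments"]}

```bash
mkdir -p pics; ls
python3 - <<'E'
from workcell import sensors,cams
import cv2,numpy as np
for n in("scene","top"):
    c=cams.read_camera(n);cv2.imwrite(f"pics/{n}0.png",c["frame"]);print(n,c["K"].tolist(),c["world_from_camera"].round(4).tolist(),[k for k in c])
print(sensors.state())
E
```

```text
pics
scene [[502.3681726153874, 0.0, 318.48754206601063], [0.0, 502.3681726153874, 202.45975073252492], [0.0, 0.0, 1.0]] [[0.4433, -0.6845, 0.5787, 1.2486], [0.8963, 0.3294, -0.297, -0.3158], [0.0126, 0.6504, 0.7595, 0.9393], [0.0, 0.0, 0.0, 1.0]] ['frame', 'K', 'world_from_camera']
top [[442.14067525007175, 0.0, 311.89292052607175], [0.0, 442.14067525007175, 196.73704497916432], [0.0, 0.0, 1.0]] [[-0.0048, 0.998, -0.0632, 0.5062], [-1.0, -0.0045, 0.0051, 0.0474], [0.0048, 0.0633, 0.998, 1.0753], [0.0, 0.0, 0.0, 1.0]] ['frame', 'K', 'world_from_camera']
{'clock': 0.1, 'joint_positions': array([ 5.67014096e+01,  1.79561222e+01,  8.58500695e+01, -2.40763359e-03,
        7.62601556e+01, -1.27984897e+01]), 'dq': array([ 0.0391624 , -0.07119754, -0.17340482, -0.0877969 , -0.09464584,
        0.0591729 ]), 'joint_torque': array([ 2.59411412e-03, -4.12898111e+01, -2.60140353e+01, -2.07009721e-04,
        3.01011605e-03, -3.02620401e-05]), 'ee_pos': array([0.1837387 , 0.49155029, 0.23079062]), 'ee_rot': array([[-9.36675012e-01,  3.50199314e-01, -6.01615185e-04],
       [ 3.50199763e-01,  9.36674514e-01, -9.90271326e-04],
       [ 2.16725272e-04, -1.13824790e-03, -9.99999329e-01]]), 'wrist_force': array([-0.74455321,  0.28936741, -0.28737457]), 'moment': array([-0.00154122, -0.03149791,  0.02700954]), 'finger_gap': 1.0010110383351147}
```

View pics/top0.png

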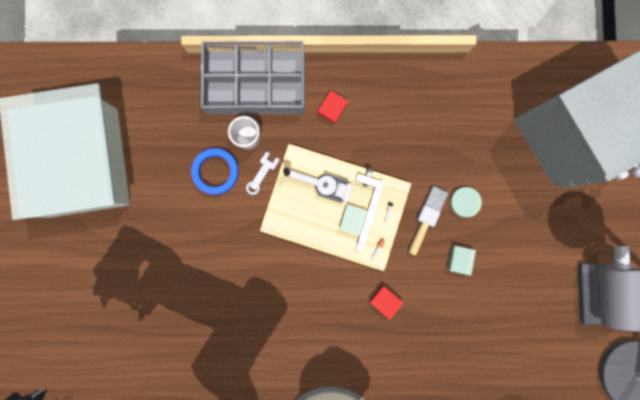

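View pics/scene0.png

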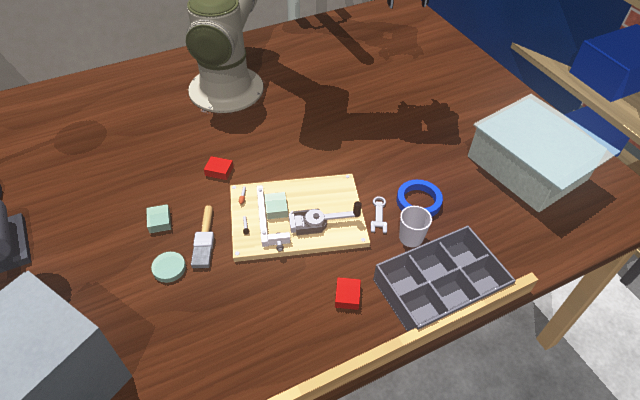

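The top picture shows the board with corners near (290,145), (411,183), (384,270) and (261,232). The channel glass is at (353,219), between the fence and the lever. The knob is at (287,172) and the pivot at (326,185). Other glass-like things are the spare block at (462,260), which is off the board, the disc at (466,202), and two red blocks. Only (353,219) lies in the channel.

```bash
cat > h.py <<'E'
import numpy as np,cv2
from workcell import sensors,cams
def cast(c,uv,z):
    K,T=c["K"],c["world_from_camera"]; uv=np.atleast_2d(np.asarray(uv,float))
    d=np.c_[(uv[:,0]-K[0,2])/K[0,0],-(uv[:,1]-K[1,2])/K[1,1],-np.ones(len(uv))]@T[:3,:3].T
    return T[:3,3]+d*((z-T[2,3])/d[:,2])[:,None]
def proj(c,P):
    K,T=c["K"],c["world_from_camera"]; p=(np.atleast_2d(P)-T[:3,3])@T[:3,:3]
    return np.c_[K[0,0]*p[:,0]/-p[:,2]+K[0,2],K[1,1]*-p[:,1]/-p[:,2]+K[1,2]]
E
python3 - <<'E'
from h import *
C={n:cams.read_camera(n) for n in("scene","top")}
for n,seed,roi in(("top",(353,219),(240,130,430,285)),("scene",(275,204),(215,160,385,270))):
    c=C[n];hsv=cv2.cvtColor(c["frame"],cv2.COLOR_BGR2HSV)
    print(n,"wood",hsv[240,290] if n=="top" else hsv[240,340],"bench",hsv[300,480],"glass",hsv[seed[1],seed[0]],"tcp",proj(c,sensors.state()["ee_pos"]))
    m=np.zeros(hsv.shape[:2],np.uint8);x0,y0,x1,y1=roi
    m[y0:y1,x0:x1]=((hsv[...,2]>150))[y0:y1,x0:x1]*255
    m=cv2.morphologyEx(m,cv2.MORPH_OPEN,np.ones((5,5)))
    k=max(cv2.findContours(m,0,2)[0],key=cv2.contourArea)
    r=cv2.minAreaRect(k);b=cv2.boxPoints(r)
    # quad by approx of hull
    h=cv2.convexHull(k);q=cv2.approxPolyDP(h,8,True)[:,0]
    W=cast(c,q,.018);print("quad",q.tolist(),W.round(4).tolist(),"box",cast(c,b,.018).round(4).tolist())
    g=np.zeros_like(m);g[y0:y1,x0:x1]=((hsv[...,0]>60)&(hsv[...,0]<95)&(hsv[...,1]>25)&(hsv[...,2]>130))[y0:y1,x0:x1]*255
    k=max(cv2.findContours(g,0,2)[0],key=cv2.contourArea);r=cv2.minAreaRect(k);print("glass",r,cast(c,r[0],.043),cast(c,cv2.boxPoints(r),.043).round(4).tolist())
    cv2.imwrite(f"pics/{n}1.png",cv2.resize(c["frame"][y0:y1,x0:x1],None,fx=4,fy=4,interpolation=cv2.INTER_CUBIC))
E
```

```text
top wood [ 19  86 225] bench [ 11 132 141] glass [ 71  21 243] tcp [[ 71.02638879 400.10816983]]
quad [[288, 144], [411, 182], [384, 270], [260, 231]] [[0.701, 0.0991, 0.018], [0.6077, -0.1964, 0.018], [0.3983, -0.1283, 0.018], [0.492, 0.1661, 0.018]] box [[0.4909, 0.1719, 0.018], [0.7061, 0.1031, 0.018], [0.6055, -0.2029, 0.018], [0.3926, -0.1304, 0.018]]
glass ((341.3500061035156, 222.9500274658203), (0.6324555277824402, 4.110960960388184), 18.43494987487793) [[ 0.51009804 -0.02625015  0.043     ]] [[0.5058, -0.024, 0.043], [0.5149, -0.0271, 0.043], [0.5144, -0.0285, 0.043], [0.5053, -0.0254, 0.043]]
scene wood [ 25  42 253] bench [ 16 112 185] glass [ 75  22 230] tcp [[405.95928679   9.96624087]]
quad [[352, 174], [366, 246], [233, 258], [230, 185]] [[0.4982, 0.1633, 0.018], [0.7086, 0.0836, 0.018], [0.6092, -0.1964, 0.018], [0.4002, -0.1282, 0.018]] box [[0.3942, -0.1403, 0.018], [0.4954, 0.1927, 0.018], [0.7128, 0.0916, 0.018], [0.6175, -0.1994, 0.018]]
glass ((285.6029357910156, 208.16175842285156), (2.572478771209717, 5.830951690673828), 30.963756561279297) [[ 0.54809645 -0.04198843  0.043     ]] [[0.5506, -0.0497, 0.043], [0.5397, -0.0373, 0.043], [0.5456, -0.0343, 0.043], [0.5564, -0.0467, 0.043]]
```

View pics/top1.png

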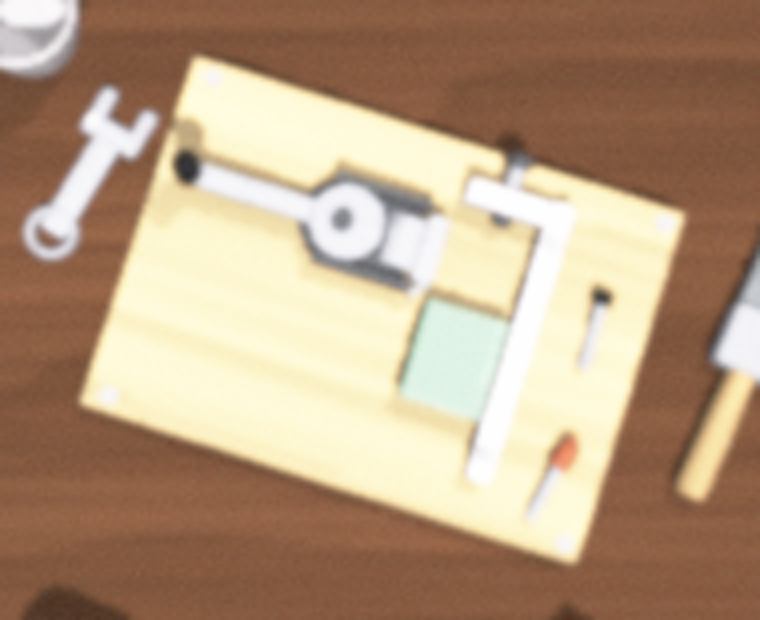

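View pics/scene1.png

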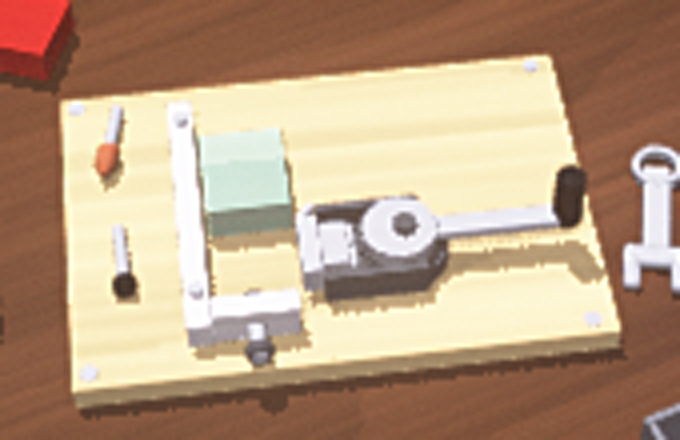

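```bash
cat > fit.py <<'E'
from h import *
def fit(J,W):
    J,W=np.array(J),np.array(W); a=J-J.mean(0);b=W-W.mean(0)
    z=((b[:,0]+1j*b[:,1])*(a[:,0]-1j*a[:,1])).sum();th=np.angle(z)
    R=np.array([[np.cos(th),-np.sin(th)],[np.sin(th),np.cos(th)]]);t=W.mean(0)-R@J.mean(0);return th,R,t,(W-(J@R.T+t))
E
python3 - <<'E'
from fit import *
J=np.array([[100,170],[100,-140],[-120,-140],[-120,170]])/1000
A=[]
for n,off,cr,pts in(("top",(240,130),[(194,56),(686,212),(577,563),(80,403)],[("knob",(186,163),.076),("pivotcap",(343,220),.046),("g1",(434,296),.043),("g4",(403,391),.043),("g2",(510,320),.043),("g3",(482,418),.043),("fence end",(480,486),.038),("stop end-x",(500,222),.035)]),
  ("scene",(215,160),[(620,347),(75,393),(62,101),(550,56)],[("knob",(571,172),.076),("pivotcap",(404,223),.046),("ga",(201,137),.043),("gb",(281,129),.043),("gc",(290,204),.043),("gd",(209,214),.043)])):
    c=cams.read_camera(n);f=lambda p:np.array(off)+(np.array(p)+.5)/4-.5
    W=cast(c,[f(p) for p in cr],.018)[:,:2];th,R,t,e=fit(J,W);print(n,np.degrees(th),t,(e*1e3).round(1).tolist())
    A.append((th,t))
    for k,p,z in pts:
        w=cast(c,f(p),z)[0,:2];print(k,w.round(4),((w-t)@R*1e3).round(1))
th=np.mean([a[0] for a in A]);t=np.mean([a[1] for a in A],0);R=np.array([[np.cos(th),-np.sin(th)],[np.sin(th),np.cos(th)]])
np.savez("jig.npz",th=th,t=t,R=R);print(np.degrees(th),t,R)
E
```

```text
top -18.058137807213274 [ 0.55458873 -0.03208523] [[-0.4, 0.2], [-0.1, -0.5], [0.3, 0.0], [0.3, 0.2]]
knob [0.6298 0.1006] [ 30.4 149.5]
pivotcap [0.5997 0.0105] [29.7 54.5]
g1 [ 0.5551 -0.0425] [ 3.7 -9.7]
g4 [ 0.4998 -0.0239] [-54.6  -9.2]
g2 [ 0.5409 -0.0868] [  3.9 -56.2]
g3 [ 0.4839 -0.0697] [-55.5 -57.7]
fence end [ 0.4443 -0.0687] [-93.5 -69. ]
stop end-x [ 0.5991 -0.0826] [ 58.  -34.3]
scene -18.919327772658118 [ 0.55943592 -0.03460037] [[3.9, -3.4], [0.6, 3.9], [-0.6, 0.4], [-3.9, -0.9]]
knob [0.6294 0.1009] [ 22.2 150.8]
pivotcap [0.6    0.0103] [23.8 55.6]
ga [ 0.4862 -0.0684] [-58.3 -55.8]
gb [ 0.5009 -0.023 ] [-59.1  -8. ]
gc [ 0.5564 -0.0418] [-0.5 -7.8]
gd [ 0.543  -0.0869] [  1.4 -54.7]
-18.488732789935696 [ 0.55701232 -0.0333428 ] [[ 0.94838603  0.31711816]
 [-0.31711816  0.94838603]]
```

Call:
step_arm([
  [[0, 0, 2.44], [17, -33, 0], 0],
  [[0, 0, 0], [17, -33, 0], 0],
  [[0, 0, 0], [17, -33, 0], 0],
  [[0, 0, 0], [17, -33, 0], 0],
  [[0, 0, 0], [17, -33, 0], 0],
])

```text
clock: 0.72
ee_pos: [0.2691, 0.3252, 0.2313]
ee_rot: [[-0.951, 0.309, 0.0], [0.309, 0.951, 0.0], [-0.0, 0.0, -1.0]]
wrist_force: [1.9, 0.5, -0.1]
finger_gap: 0.303
```

Call:
step_arm([
  [[0, 0, 0], [17, -33, 0], 0],
  [[0, 0, 0], [17, -33, 0], 0],
  [[0, 0, 0], [17, -33, 0], 0],
  [[0, 0, 0], [17, -33, 0], 0],
  [[0, 0, 0], [17, -33, 0], 0],
])

```text
clock: 1.13
ee_pos: [0.3543, 0.16, 0.2315]
ee_rot: [[-0.951, 0.31, 0.001], [0.31, 0.951, 0.0], [-0.001, 0.0, -1.0]]
wrist_force: [0.8, 1.0, 0.1]
finger_gap: -0.004
```

Call:
step_arm([
  [[0, 0, 0], [17, -33, 0], 0],
  [[0, 0, 0], [17, -33, 0], 0],
  [[0, 0, 0], [17, -33, 0], 0],
  [[0, 0, 0], [17, -33, 0], 0],
  [[0, 0, 0], [17, -33, 0], 0],
])

```text
clock: 1.55
ee_pos: [0.4393, -0.0052, 0.2314]
ee_rot: [[-0.951, 0.31, 0.0], [0.31, 0.951, -0.0], [-0.0, 0.0, -1.0]]
wrist_force: [0.7, 0.7, 0.5]
finger_gap: 0.001
```

Call:
step_arm([
  [[0, 0, 0], [10, -15.5, -25], 0],
  [[0, 0, 0], [10, -15.5, -25], 0],
  [[0, 0, 0], [0, 0, -40], 0],
  [[0, 0, 0], [0, 0, -40], 0],
  [[0, 0, 0], [0, 0, -40], 0],
])

```text
clock: 1.97
ee_pos: [0.4588, -0.0345, 0.0598]
ee_rot: [[-0.951, 0.311, 0.001], [0.311, 0.951, -0.0], [-0.001, -0.0, -1.0]]
wrist_force: [0.7, -0.1, -1.0]
finger_gap: -0.0
```

Run:
```python
from h import *
a=cams.read_camera("top")["frame"][130:285,240:430];b=cams.read_camera("scene")["frame"][120:275,200:390]
cv2.imwrite("pics/2.png",np.vstack([cv2.resize(i,None,fx=3,fy=3,interpolation=2) for i in(a,b)])[:, :][:930]) if 0 else cv2.imwrite("pics/2.png",np.hstack([cv2.resize(i,(400,326),interpolation=2) for i in(a,b)]))
print(sensors.state()["ee_pos"],sensors.state()["wrist_force"])
```

```text
[ 0.45565303 -0.03333081  0.05687575] [-0.88294258  0.10931457  0.41511957]
```

View pics/2.png

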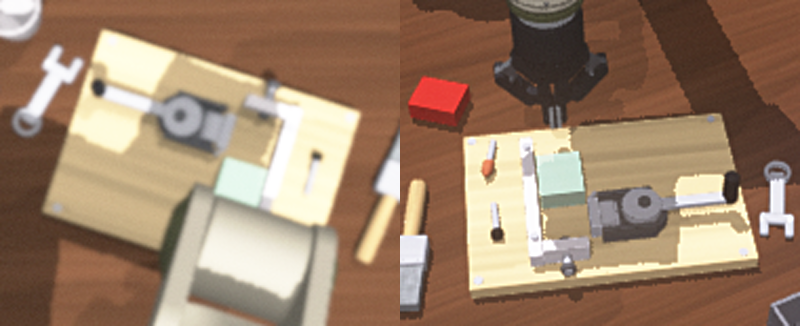

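Call:
step_arm([
  [[0, 0, 0], [0, 0, -16], 0],
  [[0, 0, 0], [0, 0, -12], 0],
  [[0, 0, 0], [0, 0, -4], 0],
  [[0, 0, 0], [0, 0, 0], 0],
])

```text
clock: 2.4
ee_pos: [0.4594, -0.0344, 0.0305]
ee_rot: [[-0.951, 0.31, 0.001], [0.31, 0.951, -0.0], [-0.001, -0.0, -1.0]]
wrist_force: [-0.2, -0.2, -1.0]
finger_gap: -0.002
```

Call:
step_arm([
  [[0, 0, 0], [4.75, -1.55, 0], 0],
  [[0, 0, 0], [4.75, -1.55, 0], 0],
  [[0, 0, 0], [4.75, -1.55, 0], 0],
  [[0, 0, 0], [1.9, -0.62, 0], 0],
  [[0, 0, 0], [0, 0, 0], 0],
])

```text
clock: 2.82
ee_pos: [0.4758, -0.0398, 0.0297]
ee_rot: [[-0.951, 0.31, 0.001], [0.31, 0.951, -0.0], [-0.001, -0.0, -1.0]]
wrist_force: [0.1, 0.4, -0.4]
finger_gap: 0.002
```

Call:
step_arm([
  [[0, 0, 0], [1.9, -0.62, -2], 0],
  [[0, 0, 0], [1.9, -0.62, -2], 0],
  [[0, 0, 0], [1.9, -0.62, 0], 0],
  [[0, 0, 0], [1.9, -0.62, 0], 0],
  [[0, 0, 0], [1.9, -0.62, 0], 0],
])

```text
clock: 3.23
ee_pos: [0.4845, -0.0426, 0.0251]
ee_rot: [[-0.951, 0.31, -0.001], [0.31, 0.951, 0.0], [0.001, -0.0, -1.0]]
wrist_force: [-0.6, -0.1, -0.1]
finger_gap: -0.003
```

Call:
step_arm([
  [[0, 0, 0], [1.9, -0.62, 0], 0],
  [[0, 0, 0], [1.9, -0.62, 0], 0],
  [[0, 0, 0], [1.9, -0.62, 0], 0],
  [[0, 0, 0], [1.9, -0.62, 0], 0],
  [[0, 0, 0], [1.9, -0.62, 0], 0],
])

```text
clock: 3.65
ee_pos: [0.4942, -0.0458, 0.0253]
ee_rot: [[-0.951, 0.31, 0.0], [0.31, 0.951, -0.0], [-0.0, -0.0, -1.0]]
wrist_force: [-0.0, 0.1, -0.8]
finger_gap: 0.001
```

Call:
step_arm([
  [[0, 0, 0], [1.9, -0.62, 0], 0],
  [[0, 0, 0], [1.9, -0.62, 0], 0],
  [[0, 0, 0], [1.9, -0.62, 0], 0],
  [[0, 0, 0], [1.9, -0.62, 0], 0],
  [[0, 0, 0], [1.9, -0.62, 0], 0],
])

```text
clock: 4.07
ee_pos: [0.5037, -0.0489, 0.0253]
ee_rot: [[-0.951, 0.31, -0.0], [0.31, 0.951, 0.0], [0.0, -0.0, -1.0]]
wrist_force: [-0.5, 0.0, 0.0]
finger_gap: 0.003
```

Run:
```python
from h import *
a=cams.read_camera("top")["frame"][150:270,290:400];b=cams.read_camera("scene")["frame"][150:260,225:335]
cv2.imwrite("pics/3.png",np.hstack([cv2.resize(i,(400,420),interpolation=2) for i in(a,b)]))
for i in range(3): print(sensors.state()["ee_pos"],sensors.state()["wrist_force"]); cams.read_camera("top")
```

```text
[ 0.50399261 -0.04901432  0.0253855 ] [0.04092154 0.05928592 0.21821095]
[ 0.50390911 -0.04897365  0.02543455] [ 0.05961163 -0.61473291 -0.46951361]
[ 0.50378891 -0.04892058  0.0254128 ] [-0.01871308  0.21185415  0.38554441]
```

View pics/3.png

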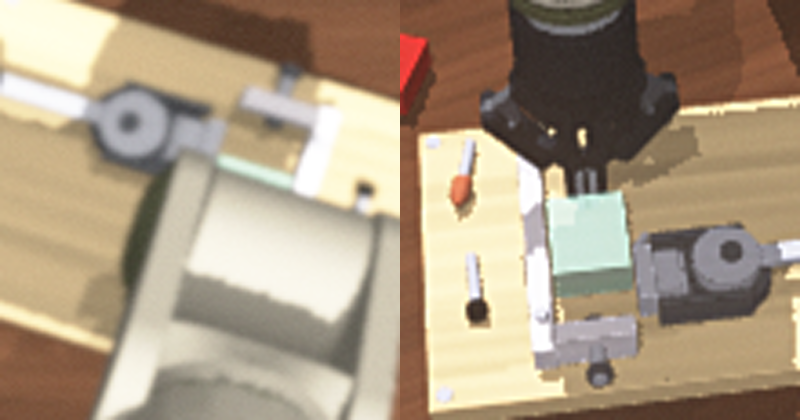

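Run:
```python
from h import *
c=cams.read_camera("scene");th=np.radians(-18.06);R=np.array([[np.cos(th),-np.sin(th)],[np.sin(th),np.cos(th)]]);t=np.array([.5546,-.0321])
J=lambda p,z:((cast(c,p,z)[:,:2]-t)@R*1e3).round(1)
f=lambda x,y:(225+(x-400+.5)*.275-.5,150+(y+.5)*110/420-.5)
print(J([f(549,200),f(622,194),f(630,262),f(555,271)],.043))
print("old",J([(215+x/4,160+y/4) for x,y in((201,137),(281,129),(290,204),(209,214))],.043), "stop", J([f(565,324),f(640,318)],.042), "tip", J([f(594,318)],.032))
print(((sensors.state()["ee_pos"][:2]-t)@R*1e3).round(1))
```

```text
[[-28.1 -56. ]
 [-26.7  -8.8]
 [ 27.5  -9.3]
 [ 28.1 -56.5]]
old [[-52.5 -55. ]
 [-52.5  -7.2]
 [  6.   -7.9]
 [  7.2 -54.9]] stop [[ 67.5 -53.5]
 [ 69.3  -7.6]] tip [[ 57.9 -35.3]]
[-43.2 -31.7]
```

Call:
step_arm([
  [[0, 0, 0], [1.9, -0.62, 0], 0],
  [[0, 0, 0], [1.9, -0.62, 0], 0],
  [[0, 0, 0], [1.9, -0.62, 0], 0],
  [[0, 0, 0], [1.9, -0.62, 0], 0],
  [[0, 0, 0], [1.9, -0.62, 0], 0],
])

```text
clock: 4.78
ee_pos: [0.5131, -0.0519, 0.0253]
ee_rot: [[-0.951, 0.31, -0.0], [0.31, 0.951, 0.0], [0.0, 0.0, -1.0]]
wrist_force: [-3.4, 1.3, 3.1]
finger_gap: 0.001
```

Call:
step_arm([
  [[0, 0, 0], [0.95, -0.31, 0], 0],
  [[0, 0, 0], [0.95, -0.31, 0], 0],
  [[0, 0, 0], [0.95, -0.31, 0], 0],
  [[0, 0, 0], [0.95, -0.31, 0], 0],
  [[0, 0, 0], [0.95, -0.31, 0], 0],
])

```text
clock: 5.2
ee_pos: [0.5179, -0.0535, 0.0253]
ee_rot: [[-0.951, 0.31, 0.0], [0.31, 0.951, -0.0], [-0.0, 0.0, -1.0]]
wrist_force: [-3.8, 1.1, 1.5]
finger_gap: 0.002
```

Run:
```python
from h import *
b=cams.read_camera("scene")["frame"][175:245,245:325]
cv2.imwrite("pics/4.png",cv2.resize(b,None,fx=8,fy=8,interpolation=2))
th=np.radians(-18.06);R=np.array([[np.cos(th),-np.sin(th)],[np.sin(th),np.cos(th)]]);t=np.array([.5546,-.0321])
print(((sensors.state()["ee_pos"][:2]-t)@R*1e3).round(1),sensors.state()["wrist_force"])
```

```text
[-28.1 -31.7] [-1.87826131  0.60660938  0.27724025]
```

View pics/4.png

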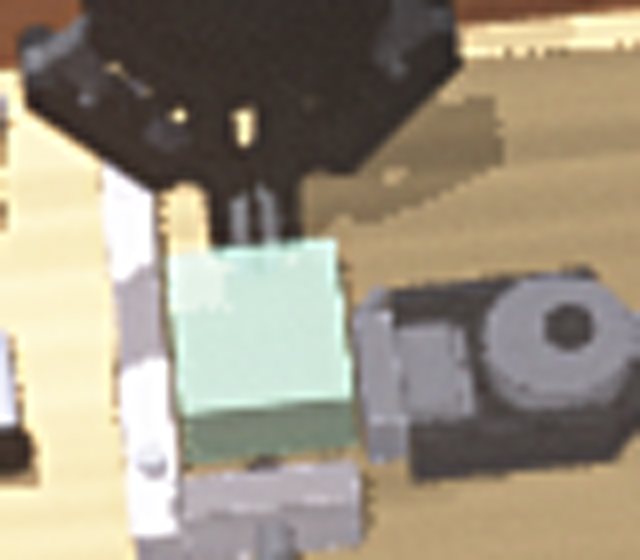

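Call:
step_arm([
  [[0, 0, 0], [0.47, -0.155, 0], 0],
  [[0, 0, 0], [0.47, -0.155, 0], 0],
  [[0, 0, 0], [0.47, -0.155, 0], 0],
  [[0, 0, 0], [0.47, -0.155, 0], 0],
  [[0, 0, 0], [0.47, -0.155, 0], 0],
])

```text
clock: 5.67
ee_pos: [0.5202, -0.0543, 0.0253]
ee_rot: [[-0.951, 0.31, 0.0], [0.31, 0.951, -0.0], [-0.0, 0.0, -1.0]]
wrist_force: [-2.4, 0.6, 1.8]
finger_gap: 0.001
```

Run:
```python
from h import *
c=cams.read_camera("scene");th=np.radians(-18.06);R=np.array([[np.cos(th),-np.sin(th)],[np.sin(th),np.cos(th)]]);t=np.array([.5546,-.0321])
J=lambda c,p,z:((cast(c,p,z)[:,:2]-t)@R*1e3).round(1)
print("far edge pic4",J(c,[(245+x/8,175+y/8) for x,y in((166,258),(338,240),(352,392),(183,413))],.043))
c=cams.read_camera("top"); print("tip pic top1",J(c,[(240+500/4,130+y/4) for y in(220,224,228)],.032))
print(((sensors.state()["ee_pos"][:2]-t)@R*1e3).round(1),sensors.state()["wrist_force"])
```

```text
far edge pic4 [[-12.  -56.9]
 [-12.2  -6.6]
 [ 44.4  -8.5]
 [ 45.5 -56.5]]
tip pic top1 [[ 58.9 -35.3]
 [ 56.6 -36. ]
 [ 54.3 -36.7]]
[-25.7 -31.8] [-1.47499716 -0.05240298 -0.06982274]
```

Call:
step_arm([
  [[0, 0, 0], [0.47, -0.155, 0], 0],
  [[0, 0, 0], [0.47, -0.155, 0], 0],
  [[0, 0, 0], [0.47, -0.155, 0], 0],
  [[0, 0, 0], [0.47, -0.155, 0], 0],
  [[0, 0, 0], [0.47, -0.155, 0], 0],
])

```text
clock: 6.18
ee_pos: [0.5225, -0.055, 0.0253]
ee_rot: [[-0.951, 0.31, 0.0], [0.31, 0.951, -0.0], [-0.0, -0.0, -1.0]]
wrist_force: [-1.5, 0.4, 1.5]
finger_gap: 0.006
```

Call:
step_arm([
  [[0, 0, 0], [0.38, -0.124, 0], 0],
  [[0, 0, 0], [0.38, -0.124, 0], 0],
  [[0, 0, 0], [0.38, -0.124, 0], 0],
  [[0, 0, 0], [0.38, -0.124, 0], 0],
])

```text
clock: 6.52
ee_pos: [0.524, -0.0555, 0.0253]
ee_rot: [[-0.951, 0.31, -0.0], [0.31, 0.951, -0.0], [0.0, -0.0, -1.0]]
wrist_force: [-1.5, 0.8, 1.2]
finger_gap: 0.003
```

Call:
step_arm([
  [[0, 0, 0], [0.38, -0.124, 0], 0],
  [[0, 0, 0], [0.38, -0.124, 0], 0],
  [[0, 0, 0], [0.38, -0.124, 0], 0],
  [[0, 0, 0], [0.38, -0.124, 0], 0],
])

```text
clock: 6.85
ee_pos: [0.5256, -0.056, 0.0253]
ee_rot: [[-0.951, 0.31, 0.0], [0.31, 0.951, -0.0], [-0.0, -0.0, -1.0]]
wrist_force: [-2.5, 0.1, 0.4]
finger_gap: -0.003
```

Call:
step_arm([
  [[0, 0, 0], [0.28, -0.093, 0], 0],
  [[0, 0, 0], [0.28, -0.093, 0], 0],
  [[0, 0, 0], [0.28, -0.093, 0], 0],
  [[0, 0, 0], [0.28, -0.093, 0], 0],
])

```text
clock: 7.18
ee_pos: [0.5267, -0.0564, 0.0253]
ee_rot: [[-0.951, 0.31, 0.0], [0.31, 0.951, -0.0], [-0.0, -0.0, -1.0]]
wrist_force: [-1.0, 1.2, 0.8]
finger_gap: -0.002
```

Call:
step_arm([
  [[0, 0, 0], [0.28, -0.093, 0], 0],
  [[0, 0, 0], [0.28, -0.093, 0], 0],
  [[0, 0, 0], [0.28, -0.093, 0], 0],
])

```text
clock: 7.43
ee_pos: [0.5275, -0.0567, 0.0253]
ee_rot: [[-0.951, 0.31, 0.0], [0.31, 0.951, -0.0], [-0.0, -0.0, -1.0]]
wrist_force: [-1.5, 0.8, -0.9]
finger_gap: 0.001
```

Call:
step_arm([
  [[0, 0, 0], [0.28, -0.093, 0], 0],
  [[0, 0, 0], [0.28, -0.093, 0], 0],
  [[0, 0, 0], [0.28, -0.093, 0], 0],
])

```text
clock: 7.68
ee_pos: [0.5283, -0.0569, 0.0253]
ee_rot: [[-0.951, 0.31, 0.0], [0.31, 0.951, -0.0], [-0.0, -0.0, -1.0]]
wrist_force: [-0.5, 0.9, -0.7]
finger_gap: 0.003
```

Call:
step_arm([
  [[0, 0, 0], [0.28, -0.093, 0], 0],
  [[0, 0, 0], [0.28, -0.093, 0], 0],
  [[0, 0, 0], [0.28, -0.093, 0], 0],
])

```text
clock: 7.93
ee_pos: [0.5292, -0.0572, 0.0253]
ee_rot: [[-0.951, 0.31, -0.0], [0.31, 0.951, 0.0], [0.0, 0.0, -1.0]]
wrist_force: [-1.9, -0.1, 0.3]
finger_gap: 0.004
```

Call:
step_arm([
  [[0, 0, 0], [0.28, -0.093, 0], 0],
  [[0, 0, 0], [0.28, -0.093, 0], 0],
])

```text
clock: 8.1
ee_pos: [0.5297, -0.0574, 0.0253]
ee_rot: [[-0.951, 0.31, 0.0], [0.31, 0.951, -0.0], [-0.0, -0.0, -1.0]]
wrist_force: [-2.1, 0.6, 0.3]
finger_gap: -0.001
```

Call:
step_arm([
  [[0, 0, 0], [0.28, -0.093, 0], 0],
  [[0, 0, 0], [0.28, -0.093, 0], 0],
])

```text
clock: 8.27
ee_pos: [0.5303, -0.0576, 0.0253]
ee_rot: [[-0.951, 0.31, -0.0], [0.31, 0.951, 0.0], [0.0, 0.0, -1.0]]
wrist_force: [-1.8, 0.8, -0.1]
finger_gap: 0.004
```

Call:
step_arm([
  [[0, 0, 0], [0.28, -0.093, 0], 0],
  [[0, 0, 0], [0.28, -0.093, 0], 0],
])

```text
clock: 8.43
ee_pos: [0.5309, -0.0578, 0.0253]
ee_rot: [[-0.951, 0.31, -0.0], [0.31, 0.951, -0.0], [0.0, -0.0, -1.0]]
wrist_force: [-2.5, 0.0, -0.9]
finger_gap: 0.002
```

Call:
step_arm([
  [[0, 0, 0], [0.28, -0.093, 0], 0],
  [[0, 0, 0], [0.28, -0.093, 0], 0],
])

```text
clock: 8.6
ee_pos: [0.5313, -0.0579, 0.0253]
ee_rot: [[-0.951, 0.31, -0.0], [0.31, 0.951, 0.0], [0.0, 0.0, -1.0]]
wrist_force: [-2.3, 0.2, 0.1]
finger_gap: 0.001
```

Call:
step_arm([
  [[0, 0, 0], [0.28, -0.093, 0], 0],
  [[0, 0, 0], [0.28, -0.093, 0], 0],
])

```text
clock: 8.77
ee_pos: [0.5319, -0.0581, 0.0253]
ee_rot: [[-0.951, 0.31, -0.0], [0.31, 0.951, 0.0], [0.0, 0.0, -1.0]]
wrist_force: [-2.2, 1.4, 1.3]
finger_gap: -0.003
```

Call:
step_arm([
  [[0, 0, 0], [0.28, -0.093, 0], 0],
])

```text
clock: 8.85
ee_pos: [0.5322, -0.0582, 0.0253]
ee_rot: [[-0.951, 0.31, -0.0], [0.31, 0.951, 0.0], [0.0, 0.0, -1.0]]
wrist_force: [-2.0, 1.0, 0.8]
finger_gap: 0.007
```

Run:
```python
from h import *
b=cams.read_camera("scene")["frame"][175:245,245:325]
cv2.imwrite("pics/5.png",cv2.resize(b,None,fx=8,fy=8,interpolation=2))
th=np.radians(-18.06);R=np.array([[np.cos(th),-np.sin(th)],[np.sin(th),np.cos(th)]]);t=np.array([.5546,-.0321])
for i in range(4):print(((sensors.state()["ee_pos"][:2]-t)@R*1e3).round(2),sensors.state()["wrist_force"]); cams.read_camera("top")
```

```text
[-13.14 -31.79] [-2.40857751  1.4257138   0.72566373]
[-13.11 -31.79] [-1.12462374  0.71220375  0.34895339]
[-13.14 -31.77] [-2.05361639  1.10335636 -0.15065912]
[-13.13 -31.76] [-2.1520437   0.90577662 -0.06973334]
```

View pics/5.png

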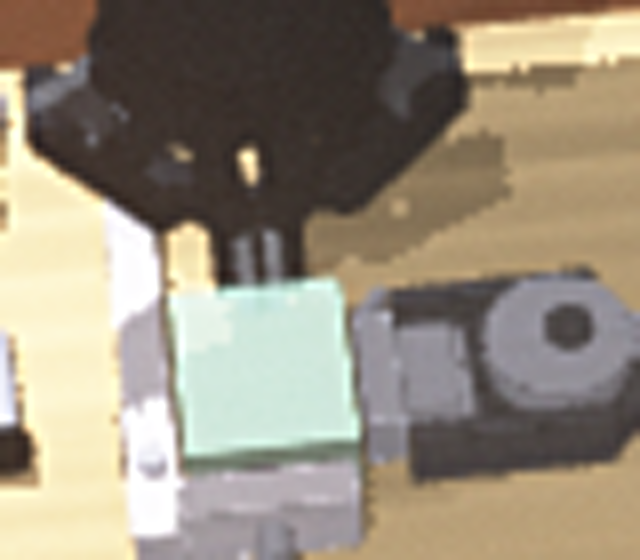

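Block's far edge is now close in front of the stop bracket at (190–360, 440–460), and the force is still only friction. I'll continue creeping.

Call:
step_arm([
  [[0, 0, 0], [0.28, -0.093, 0], 0],
  [[0, 0, 0], [0.28, -0.093, 0], 0],
])

```text
clock: 9.27
ee_pos: [0.5324, -0.0583, 0.0253]
ee_rot: [[-0.951, 0.31, -0.001], [0.31, 0.951, 0.0], [0.001, -0.0, -1.0]]
wrist_force: [-5.2, 1.7, 3.6]
finger_gap: -0.002
```

Call:
step_arm([
  [[0, 0, 0], [0.28, -0.093, 0], 0],
  [[0, 0, 0], [0.28, -0.093, 0], 0],
])

```text
clock: 9.43
ee_pos: [0.5325, -0.0583, 0.0253]
ee_rot: [[-0.951, 0.31, -0.002], [0.31, 0.951, 0.001], [0.002, -0.0, -1.0]]
wrist_force: [-8.1, 3.0, 5.8]
finger_gap: 0.002
```

Call:
step_arm([
  [[0, 0, 0], [0.28, -0.093, 0], 0],
  [[0, 0, 0], [0.28, -0.093, 0], 0],
])

```text
clock: 9.6
ee_pos: [0.5326, -0.0583, 0.0253]
ee_rot: [[-0.951, 0.31, -0.004], [0.31, 0.951, 0.001], [0.004, -0.0, -1.0]]
wrist_force: [-11.2, 2.6, 8.0]
finger_gap: -0.003
```

Hard home: the position has stopped and the force is rising to 11 N. I'll hold briefly, then back off along the channel.

Call:
step_arm([
  [[0, 0, 0], [0, 0, 0], 0],
  [[0, 0, 0], [0, 0, 0], 0],
  [[0, 0, 0], [0, 0, 0], 0],
  [[0, 0, 0], [-0.95, 0.31, 0], 0],
  [[0, 0, 0], [-0.95, 0.31, 0], 0],
])

```text
clock: 10.02
ee_pos: [0.5323, -0.0583, 0.0254]
ee_rot: [[-0.951, 0.31, 0.001], [0.31, 0.951, -0.0], [-0.001, -0.0, -1.0]]
wrist_force: [0.8, -1.3, 0.5]
finger_gap: 0.003
```

Call:
step_arm([
  [[0, 0, 0], [-1.9, 0.62, 0], 0],
  [[0, 0, 0], [-5.7, 1.86, 0], 0],
  [[0, 0, 0], [-9.5, 3.1, 0], 0],
  [[0, 0, 0], [-9.5, 3.1, 0], 0],
  [[0, 0, 0], [-9.5, 3.1, 0], 0],
])

```text
clock: 10.43
ee_pos: [0.4954, -0.0463, 0.0253]
ee_rot: [[-0.951, 0.31, 0.001], [0.31, 0.951, -0.0], [-0.001, -0.0, -1.0]]
wrist_force: [0.2, 0.4, -0.4]
finger_gap: -0.002
```

Call:
step_arm([
  [[0, 0, 0], [0, 0, 30], 0],
  [[0, 0, 0], [0, 0, 40], 0],
  [[0, 0, 0], [0, 0, 40], 0],
  [[0, 0, 0], [0, 0, 0], 0],
])

```text
clock: 10.77
ee_pos: [0.4989, -0.0473, 0.1423]
ee_rot: [[-0.951, 0.31, 0.012], [0.31, 0.951, -0.004], [-0.013, -0.0, -1.0]]
wrist_force: [0.7, -1.0, 1.0]
finger_gap: -0.001
```

Run:
```python
from h import *
b=cams.read_camera("scene")["frame"][160:270,225:385]
cv2.imwrite("pics/6.png",cv2.resize(b,None,fx=5,fy=5,interpolation=2))
s=sensors.state();th=np.radians(-18.06);R=np.array([[np.cos(th),-np.sin(th)],[np.sin(th),np.cos(th)]]);t=np.array([.5546,-.0321])
print(s["ee_pos"],s["wrist_force"],s["joint_positions"].round(1))
for nm,p in(("knob",(30,150)),("presspt",(62,150)),("pivot",(30,55))):print(nm,t+R@(np.array(p)/1e3))
```

```text
[ 0.49757956 -0.04690354  0.13891293] [ 0.57581257 -0.35013825 -0.61448397] [-18.8  20.   97.7  -0.   61.8 -90.8]
knob [0.62962389 0.10120948]
presspt [0.66004732 0.09128907]
pivot [0.60017267 0.0108899 ]
```

View pics/6.png

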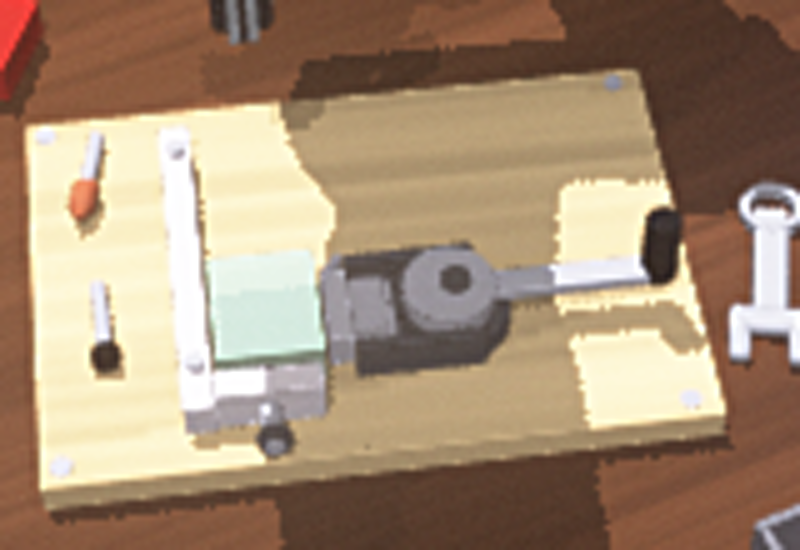

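The block is home at (267,310) and the lever is still open with the knob at (661,245). Next I'll straddle the knob with part-open fingers (tool y along the swing) and lead it round on its arc.

Call:
step_arm([
  [[0, 0, -7], [10.2, 11.4, 5], 40],
  [[0, 0, -7], [10.2, 11.4, 5], 40],
  [[0, 0, -7], [10.2, 11.4, 0], 40],
  [[0, 0, -7], [10.2, 11.4, 0], 40],
  [[0, 0, -7], [10.2, 11.4, 0], 40],
], squeeze=60)

```text
clock: 11.23
ee_pos: [0.5469, 0.0112, 0.1442]
ee_rot: [[-0.596, 0.803, -0.001], [0.803, 0.596, 0.0], [0.001, -0.001, -1.0]]
wrist_force: [-0.1, 0.5, -0.3]
finger_gap: 0.467
```

Call:
step_arm([
  [[0, 0, -7], [10.2, 11.4, 0], 40],
  [[0, 0, -7], [10.2, 11.4, 0], 40],
  [[0, 0, -7], [10.2, 11.4, 0], 40],
  [[0, 0, -7], [10.2, 11.4, 0], 40],
  [[0, 0, -7], [10.2, 11.4, 0], 40],
])

```text
clock: 11.65
ee_pos: [0.5978, 0.0682, 0.144]
ee_rot: [[-0.028, 1.0, -0.002], [1.0, 0.028, 0.0], [0.0, -0.002, -1.0]]
wrist_force: [0.1, 0.4, -0.4]
finger_gap: 0.465
```

Call:
step_arm([
  [[0, 0, -7], [10.2, 11.4, 0], 40],
  [[0, 0, -7], [10.2, 11.4, 0], 40],
  [[0, 0, -6], [10.2, 11.4, 0], 40],
  [[0, 0, 0], [0, 0, 0], 40],
  [[0, 0, 0], [0, 0, 0], 40],
])

```text
clock: 12.07
ee_pos: [0.628, 0.102, 0.1439]
ee_rot: [[0.307, 0.952, -0.002], [0.952, -0.307, -0.0], [-0.001, -0.002, -1.0]]
wrist_force: [-0.3, -0.6, 0.7]
finger_gap: 0.466
```

Call:
step_arm([
  [[0, 0, 0], [0, 0, 0], 40],
  [[0, 0, 0], [0, 0, 0], 40],
])

```text
clock: 12.23
ee_pos: [0.628, 0.1012, 0.145]
ee_rot: [[0.309, 0.951, -0.001], [0.951, -0.309, -0.0], [-0.0, -0.001, -1.0]]
wrist_force: [-0.6, 0.2, 0.8]
finger_gap: 0.465
```

Call:
step_arm([
  [[0, 0, 0], [0.8, 0, -25], 40],
  [[0, 0, 0], [0.8, 0, -20], 40],
  [[0, 0, 0], [0, 0, -10], 40],
  [[0, 0, 0], [0, 0, 0], 40],
])

```text
clock: 12.57
ee_pos: [0.6288, 0.1014, 0.088]
ee_rot: [[0.31, 0.951, -0.004], [0.951, -0.31, 0.0], [-0.001, -0.004, -1.0]]
wrist_force: [-0.2, 0.5, -0.8]
finger_gap: 0.471
```

Run:
```python
from h import *
b=cams.read_camera("scene")["frame"][140:260,270:430]
cv2.imwrite("pics/7.png",cv2.resize(b,None,fx=5,fy=5,interpolation=2))
s=sensors.state();print(s["ee_pos"],s["wrist_force"])
```

```text
[0.62965721 0.10146474 0.08986028] [0.4444401  0.0415222  1.17057942]
```

View pics/7.png

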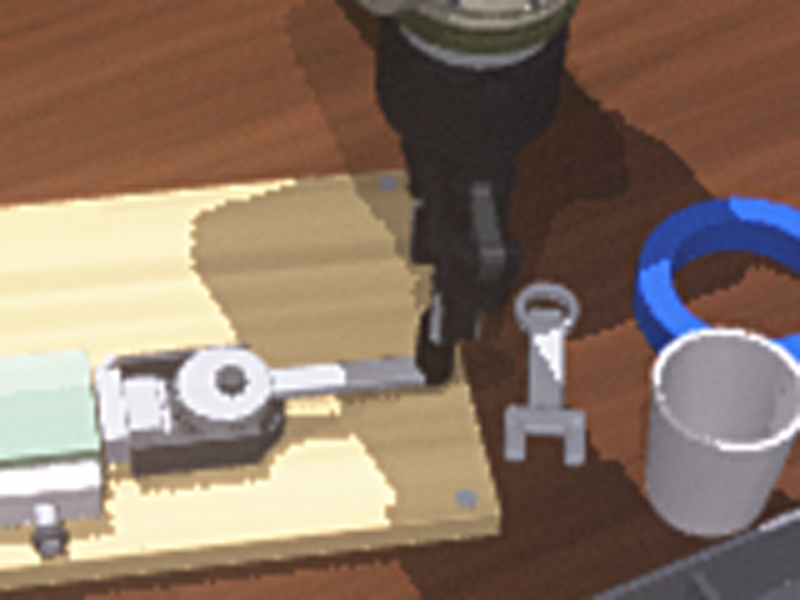

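The fingers stand over the knob at (435,350), with the knob partly hidden behind the near finger. I'll descend in small steps and watch the force.

Call:
step_arm([
  [[0, 0, 0], [0, 0, -3], 40],
  [[0, 0, 0], [0, 0, -3], 40],
  [[0, 0, 0], [0, 0, -3], 40],
  [[0, 0, 0], [0, 0, -3], 40],
  [[0, 0, 0], [0, 0, -3], 40],
])

```text
clock: 13.03
ee_pos: [0.6302, 0.1018, 0.0753]
ee_rot: [[0.31, 0.951, 0.0], [0.951, -0.31, 0.0], [0.0, 0.0, -1.0]]
wrist_force: [-0.5, -0.1, 0.8]
finger_gap: 0.471
```

Call:
step_arm([
  [[0, 0, 0], [0, 0, -5], 40],
  [[0, 0, 0], [0, 0, -5], 40],
  [[0, 0, 0], [0, 0, -5], 40],
  [[0, 0, 0], [0, 0, -5], 40],
  [[0, 0, 0], [0, 0, -4], 40],
])

```text
clock: 13.45
ee_pos: [0.6299, 0.1018, 0.0505]
ee_rot: [[0.31, 0.951, -0.001], [0.951, -0.31, 0.0], [-0.0, -0.001, -1.0]]
wrist_force: [-0.2, -0.8, 0.0]
finger_gap: 0.467
```

```bash
cat > arc.py <<'E'
import numpy as np,sys
# arc increments for tool centre from angle a0 in steps: print world xy of tool centre & row shifts (mm)
th=np.radians(-18.06);P=np.array([600.2,10.9])
pos=lambda a:P+95*np.array([-np.sin(a+th),np.cos(a+th)])
a=0
for d in [float(x) for x in sys.argv[1:]]:
    print(f"a {a:.3f}->{a+d:.3f} turn {np.degrees(d):.2f}",(pos(a+d)-pos(a)).round(1),pos(a+d).round(1));a+=d
E
python3 arc.py $(printf '.03 %.0s' {1..60})
python3 -c "
from workcell import sensors
s=sensors.state();print(s['ee_pos'],s['wrist_force'])"
```

```text
a 0.000->0.030 turn 1.72 [-2.7  0.8] [626.9 102.1]
a 0.030->0.060 turn 1.72 [-2.7  0.8] [624.2 102.8]
a 0.060->0.090 turn 1.72 [-2.8  0.7] [621.4 103.5]
a 0.090->0.120 turn 1.72 [-2.8  0.6] [618.6 104.1]
a 0.120->0.150 turn 1.72 [-2.8  0.5] [615.8 104.6]
a 0.150->0.180 turn 1.72 [-2.8  0.4] [613. 105.]
a 0.180->0.210 turn 1.72 [-2.8  0.3] [610.2 105.4]
a 0.210->0.240 turn 1.72 [-2.8  0.3] [607.3 105.6]
a 0.240->0.270 turn 1.72 [-2.8  0.2] [604.5 105.8]
a 0.270->0.300 turn 1.72 [-2.8  0.1] [601.6 105.9]
a 0.300->0.330 turn 1.72 [-2.8  0. ] [598.8 105.9]
a 0.330->0.360 turn 1.72 [-2.8 -0.1] [595.9 105.8]
a 0.360->0.390 turn 1.72 [-2.8 -0.2] [593.1 105.6]
a 0.390->0.420 turn 1.72 [-2.8 -0.3] [590.3 105.4]
a 0.420->0.450 turn 1.72 [-2.8 -0.3] [587.4 105. ]
a 0.450->0.480 turn 1.72 [-2.8 -0.4] [584.6 104.6]
a 0.480->0.510 turn 1.72 [-2.8 -0.5] [581.8 104.1]
a 0.510->0.540 turn 1.72 [-2.8 -0.6] [579.  103.5]
a 0.540->0.570 turn 1.72 [-2.8 -0.7] [576.3 102.8]
a 0.570->0.600 turn 1.72 [-2.7 -0.8] [573.5 102.1]
a 0.600->0.630 turn 1.72 [-2.7 -0.8] [570.8 101.2]
a 0.630->0.660 turn 1.72 [-2.7 
[... 1328 characters left out ...]
] [514.5  51.9]
a 1.440->1.470 turn 1.72 [-1.2 -2.6] [513.3  49.3]
a 1.470->1.500 turn 1.72 [-1.1 -2.6] [512.2  46.7]
a 1.500->1.530 turn 1.72 [-1.  -2.7] [511.2  44. ]
a 1.530->1.560 turn 1.72 [-1.  -2.7] [510.2  41.3]
a 1.560->1.590 turn 1.72 [-0.9 -2.7] [509.3  38.6]
a 1.590->1.620 turn 1.72 [-0.8 -2.7] [508.5  35.9]
a 1.620->1.650 turn 1.72 [-0.7 -2.8] [507.8  33.1]
a 1.650->1.680 turn 1.72 [-0.6 -2.8] [507.2  30.3]
a 1.680->1.710 turn 1.72 [-0.5 -2.8] [506.7  27.5]
a 1.710->1.740 turn 1.72 [-0.5 -2.8] [506.2  24.7]
a 1.740->1.770 turn 1.72 [-0.4 -2.8] [505.8  21.9]
a 1.770->1.800 turn 1.72 [-0.3 -2.8] [505.6  19.1]
[0.62992007 0.10183106 0.05048598] [-0.18770722 -0.82922378  0.00864666]
```

Call:
step_arm([
  [[0, 0, 1.72], [-2.7, 0.8, 0], 40],
  [[0, 0, 1.72], [-2.7, 0.8, 0], 40],
  [[0, 0, 1.72], [-2.8, 0.7, 0], 40],
  [[0, 0, 0.86], [-1.4, 0.3, 0], 40],
  [[0, 0, 0.86], [-1.4, 0.3, 0], 40],
])

```text
clock: 13.87
ee_pos: [0.619, 0.1047, 0.0511]
ee_rot: [[0.193, 0.981, -0.0], [0.981, -0.193, -0.0], [-0.0, -0.0, -1.0]]
wrist_force: [-0.5, 0.4, 0.1]
finger_gap: 0.467
```

Call:
step_arm([
  [[0, 0, 0.86], [-1.4, 0.25, 0], 40],
  [[0, 0, 0.86], [-1.4, 0.25, 0], 40],
  [[0, 0, 0.86], [-1.4, 0.2, 0], 40],
  [[0, 0, 0.86], [-1.4, 0.2, 0], 40],
])

```text
clock: 14.2
ee_pos: [0.6135, 0.1056, 0.0512]
ee_rot: [[0.133, 0.991, 0.0], [0.991, -0.133, 0.0], [0.0, 0.0, -1.0]]
wrist_force: [2.0, -0.1, -2.3]
finger_gap: 0.466
```

Call:
step_arm([
  [[0, 0, 1.72], [-2.8, 0.3, 0], 40],
  [[0, 0, 1.72], [-2.8, 0.3, 0], 40],
  [[0, 0, 1.72], [-2.8, 0.2, 0], 40],
  [[0, 0, 1.72], [-2.8, 0.1, 0], 40],
])

```text
clock: 14.53
ee_pos: [0.6026, 0.1064, 0.0513]
ee_rot: [[0.013, 1.0, 0.001], [1.0, -0.013, -0.0], [-0.0, 0.001, -1.0]]
wrist_force: [4.4, -0.0, -2.9]
finger_gap: 0.467
```

Call:
step_arm([
  [[0, 0, 1.72], [-2.8, 0, 0], 40],
  [[0, 0, 1.72], [-2.8, -0.1, 0], 40],
  [[0, 0, 1.72], [-2.8, -0.2, 0], 40],
  [[0, 0, 1.72], [-2.8, -0.3, 0], 40],
  [[0, 0, 1.72], [-2.8, -0.3, 0], 40],
])

```text
clock: 14.95
ee_pos: [0.589, 0.1057, 0.0514]
ee_rot: [[-0.137, 0.991, 0.003], [0.991, 0.137, 0.0], [-0.0, 0.003, -1.0]]
wrist_force: [7.0, 1.8, -4.9]
finger_gap: 0.468
```

Call:
step_arm([
  [[0, 0, 1.72], [-2.8, -0.4, 0], 40],
  [[0, 0, 1.72], [-2.8, -0.5, 0], 40],
  [[0, 0, 1.72], [-2.8, -0.6, 0], 40],
  [[0, 0, 1.72], [-2.8, -0.7, 0], 40],
  [[0, 0, 1.72], [-2.7, -0.8, 0], 40],
])

```text
clock: 15.37
ee_pos: [0.5754, 0.1031, 0.0514]
ee_rot: [[-0.283, 0.959, 0.003], [0.959, 0.283, 0.001], [-0.0, 0.004, -1.0]]
wrist_force: [7.5, 4.4, -6.3]
finger_gap: 0.47
```

Call:
step_arm([
  [[0, 0, 1.72], [-2.7, -0.8, 0], 40],
  [[0, 0, 1.72], [-2.7, -0.9, 0], 40],
  [[0, 0, 1.72], [-2.7, -1.0, 0], 40],
  [[0, 0, 1.72], [-2.6, -1.1, 0], 40],
  [[0, 0, 1.72], [-2.6, -1.2, 0], 40],
])

```text
clock: 15.78
ee_pos: [0.5623, 0.0985, 0.0514]
ee_rot: [[-0.423, 0.906, 0.004], [0.906, 0.423, 0.002], [-0.0, 0.004, -1.0]]
wrist_force: [8.7, 7.7, -6.0]
finger_gap: 0.472
```

Call:
step_arm([
  [[0, 0, 1.72], [-2.6, -1.2, 0], 40],
  [[0, 0, 1.72], [-2.5, -1.3, 0], 40],
  [[0, 0, 1.72], [-2.5, -1.4, 0], 40],
])

```text
clock: 16.03
ee_pos: [0.5546, 0.0949, 0.0514]
ee_rot: [[-0.503, 0.864, 0.004], [0.864, 0.503, 0.002], [-0.0, 0.004, -1.0]]
wrist_force: [9.4, 8.5, -6.3]
finger_gap: 0.47
```

Call:
step_arm([
  [[0, 0, 1.72], [-2.4, -1.5, 0], 40],
  [[0, 0, 1.72], [-2.4, -1.5, 0], 40],
  [[0, 0, 1.72], [-2.4, -1.6, 0], 40],
])

```text
clock: 16.28
ee_pos: [0.5473, 0.0905, 0.0514]
ee_rot: [[-0.579, 0.815, 0.003], [0.815, 0.579, 0.002], [-0.0, 0.004, -1.0]]
wrist_force: [9.7, 9.1, -6.1]
finger_gap: 0.468
```

Call:
step_arm([
  [[0, 0, 1.72], [-2.3, -1.7, 0], 40],
  [[0, 0, 1.72], [-2.3, -1.7, 0], 40],
  [[0, 0, 1.72], [-2.2, -1.8, 0], 40],
])

```text
clock: 16.53
ee_pos: [0.5403, 0.0855, 0.0514]
ee_rot: [[-0.65, 0.76, 0.003], [0.76, 0.65, 0.003], [0.0, 0.004, -1.0]]
wrist_force: [7.3, 11.7, -4.7]
finger_gap: 0.471
```

Call:
step_arm([
  [[0, 0, 1.72], [-2.1, -1.9, 0], 40],
  [[0, 0, 1.72], [-2.1, -1.9, 0], 40],
  [[0, 0, 1.72], [-2.0, -2.0, 0], 40],
])

```text
clock: 16.78
ee_pos: [0.5338, 0.0798, 0.0514]
ee_rot: [[-0.716, 0.698, 0.002], [0.698, 0.716, 0.003], [0.0, 0.004, -1.0]]
wrist_force: [5.9, 13.7, -4.7]
finger_gap: 0.469
```

Call:
step_arm([
  [[0, 0, 1.72], [-2.0, -2.1, 0], 40],
  [[0, 0, 1.72], [-1.9, -2.1, 0], 40],
  [[0, 0, 1.72], [-1.8, -2.2, 0], 40],
])

```text
clock: 17.03
ee_pos: [0.5277, 0.0736, 0.0514]
ee_rot: [[-0.776, 0.631, 0.001], [0.631, 0.776, 0.003], [0.001, 0.003, -1.0]]
wrist_force: [2.9, 12.4, -2.3]
finger_gap: 0.469
```

Call:
step_arm([
  [[0, 0, 1.72], [-1.8, -2.2, 0], 40],
  [[0, 0, 1.72], [-1.7, -2.3, 0], 40],
  [[0, 0, 1.72], [-1.6, -2.3, 0], 40],
])

```text
clock: 17.28
ee_pos: [0.5222, 0.0668, 0.0513]
ee_rot: [[-0.829, 0.559, -0.0], [0.559, 0.829, 0.003], [0.002, 0.003, -1.0]]
wrist_force: [1.0, 12.3, -0.9]
finger_gap: 0.469
```

Call:
step_arm([
  [[0, 0, 1.72], [-1.6, -2.4, 0], 40],
  [[0, 0, 1.72], [-1.5, -2.4, 0], 40],
  [[0, 0, 1.72], [-1.4, -2.5, 0], 40],
])

```text
clock: 17.53
ee_pos: [0.5172, 0.0593, 0.0512]
ee_rot: [[-0.876, 0.482, -0.001], [0.482, 0.876, 0.003], [0.003, 0.002, -1.0]]
wrist_force: [-0.7, 11.3, 0.2]
finger_gap: 0.463
```

Call:
step_arm([
  [[0, 0, 1.72], [-1.3, -2.5, 0], 40],
  [[0, 0, 1.72], [-1.3, -2.6, 0], 40],
  [[0, 0, 1.72], [-1.2, -2.6, 0], 40],
])

```text
clock: 17.78
ee_pos: [0.5132, 0.0513, 0.0512]
ee_rot: [[-0.916, 0.401, -0.002], [0.401, 0.916, 0.002], [0.003, 0.001, -1.0]]
wrist_force: [-2.0, 8.2, 0.7]
finger_gap: 0.468
```

Call:
step_arm([
  [[0, 0, 1.72], [-1.1, -2.6, 0], 40],
  [[0, 0, 1.72], [-1.0, -2.7, 0], 40],
  [[0, 0, 1.72], [-1.0, -2.7, 0], 40],
])

```text
clock: 18.03
ee_pos: [0.5102, 0.0428, 0.0511]
ee_rot: [[-0.948, 0.317, -0.002], [0.317, 0.948, 0.002], [0.002, 0.001, -1.0]]
wrist_force: [-2.3, 4.9, 1.1]
finger_gap: 0.473
```

Call:
step_arm([
  [[0, 0, 1.72], [-0.9, -2.7, 0], 40],
  [[0, 0, 1.72], [-0.8, -2.7, 0], 40],
])

```text
clock: 18.2
ee_pos: [0.5087, 0.037, 0.0512]
ee_rot: [[-0.966, 0.26, -0.002], [0.26, 0.966, 0.001], [0.002, 0.001, -1.0]]
wrist_force: [-0.7, 2.7, -0.6]
finger_gap: 0.47
```

Call:
step_arm([
  [[0, 0, 1.72], [-0.7, -2.8, 0], 40],
  [[0, 0, 0], [0, 0, 0], 40],
])

```text
clock: 18.37
ee_pos: [0.5084, 0.0335, 0.0514]
ee_rot: [[-0.973, 0.231, -0.0], [0.231, 0.973, 0.0], [0.0, -0.0, -1.0]]
wrist_force: [-0.2, -1.0, -0.6]
finger_gap: 0.468
```

Call:
step_arm([
  [[0, 0, 1.72], [-0.6, -2.8, 0], 40],
  [[0, 0, 0], [0, 0, 0], 40],
  [[0, 0, 0], [0, 0, 0], 40],
])

```text
clock: 18.62
ee_pos: [0.5081, 0.0309, 0.0514]
ee_rot: [[-0.979, 0.205, 0.0], [0.205, 0.979, -0.0], [-0.0, -0.0, -1.0]]
wrist_force: [0.8, -0.3, -0.2]
finger_gap: 0.472
```

Call:
step_arm([
  [[0, 0, 0], [0, 0, 5], 40],
  [[0, 0, 0], [0, 0, 15], 40],
  [[0, 0, 0], [0, 0, 35], 40],
  [[0, 0, 0], [0, 0, 35], 40],
  [[0, 0, 0], [0, 0, 30], 40],
])

```text
clock: 19.03
ee_pos: [0.5081, 0.0311, 0.1738]
ee_rot: [[-0.979, 0.204, 0.001], [0.204, 0.979, -0.0], [-0.001, 0.0, -1.0]]
wrist_force: [0.2, -0.3, 0.5]
finger_gap: 0.467
```

Call:
step_arm([
  [[0, 0, 0], [-20, 25, 10], 40],
  [[0, 0, 0], [-20, 25, 10], 40],
  [[0, 0, 0], [-20, 25, 0], 40],
  [[0, 0, 0], [-20, 25, 0], 40],
  [[0, 0, 0], [-20, 25, 0], 40],
])

```text
clock: 19.45
ee_pos: [0.407, 0.1569, 0.1919]
ee_rot: [[-0.979, 0.204, 0.001], [0.204, 0.979, 0.0], [-0.001, 0.0, -1.0]]
wrist_force: [0.7, 0.4, 0.3]
finger_gap: 0.465
```

Call:
step_arm([
  [[0, 0, 0], [-15, 30, 0], 40],
  [[0, 0, 0], [-15, 30, 0], 40],
  [[0, 0, 0], [-10, 30, 0], 40],
  [[0, 0, 0], [-10, 30, 0], 40],
  [[0, 0, 0], [0, 0, 0], 40],
])

```text
clock: 19.87
ee_pos: [0.3562, 0.2795, 0.1918]
ee_rot: [[-0.98, 0.2, 0.0], [0.2, 0.98, 0.001], [-0.0, 0.001, -1.0]]
wrist_force: [0.2, -0.0, 0.3]
finger_gap: 0.474
```

Run:
```python
from h import *
c=cams.read_camera("top");cv2.imwrite("pics/8.png",np.hstack([cv2.resize(i,(400,330),interpolation=2) for i in(c["frame"][130:285,240:430],cams.read_camera("scene")["frame"][150:270,220:365])]))
s=sensors.state();print(s["ee_pos"],s["wrist_force"],s["clock"])
```

```text
[0.35766344 0.27655096 0.19157994] [ 0.17421396  0.05598435 -0.14108405] 19.9667
```

View pics/8.png

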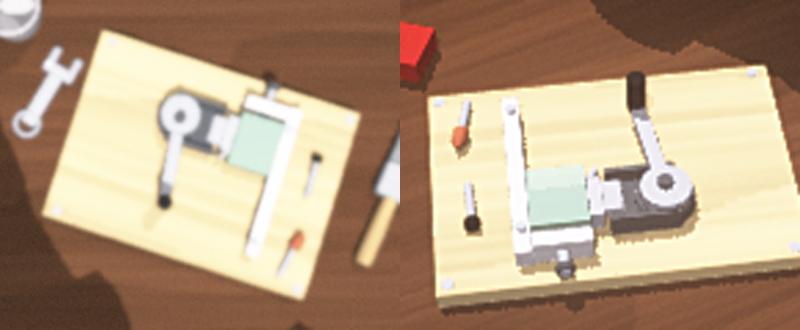

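The lever has swung, the jaw is against the block, and the block is against the fence and stop. I'll check the numbers, then hand in.

Run:
```python
from h import *
from workcell import order
c=cams.read_camera("top");th=np.radians(-18.06);R=np.array([[np.cos(th),-np.sin(th)],[np.sin(th),np.cos(th)]]);t=np.array([.5546,-.0321])
hsv=cv2.cvtColor(c["frame"],cv2.COLOR_BGR2HSV)
m=np.zeros((400,640),np.uint8);m[215:235,308:330]=(hsv[215:235,308:330,2]<70)*255
M=cv2.moments(m,True);k=(M["m10"]/M["m00"],M["m01"]/M["m00"])
p=(cast(c,k,.074)[0,:2]-t)@R*1e3;print("knob",k,p,"lever",np.arctan2(-(p[0]-30),p[1]-55))
g=[(240+x*.475,130+y*155/330) for x,y in((245,109),(288,122),(271,172),(227,160))]
print("glass top corners",((cast(c,g,.043)[:,:2]-t)@R*1e3).round(1).tolist())
order.finish_job()
```

```text
knob (317.75, 224.41666666666666) [-64.37635504  43.64726402] lever 1.6905132594666474
glass top corners [[59.9, -12.3], [60.8, -62.2], [2.5, -60.6], [0.1, -10.1]]
the job is handed in; nothing more can be done
```

The job is handed in: the block is home against the end stop and the lever is past centre, clamping it. The hand-in gives no verdict.

- **Block:** I slid it along the channel with shut fingers, creeping at the end. It stopped dead at the hard stop and the force rose to about 12 N sideways (14 N with the vertical part), against the 20 N limit. I held it there about 0.25 s with the lever open, then backed off.
- **Lever:** I led the knob round between part-open fingers. The wrist force peaked at about 16 N, against the 22 N limit, and dropped to zero at the snap.

**Last checks, before hand-in (top camera)**
- **Lever angle:** about 1.69 rad, so past the 1.6 needed and at its 1.7 stop.
- **Block position:** its centre is about x 31, y -36 mm in the jig's frame, against the fence and in front of the stop.
- **Block squareness:** I did not get a tight figure. The hand-read corners put the sides about 0.02 to 0.05 rad off the jig's axes, with about 2 mm of reading error, so they neither confirm nor rule out the 0.03 rad limit. It looked square in the picture.
- **Surroundings:** the robot was clear of everything. The neighbouring things in view looked unmoved; I did not measure them.

The jaw force and the spring-tip force cannot be measured directly. I infer them from the lever position and from the block having been pressed hard home.

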